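# Unlatch and open the sample chamber

## Robot

A 6-joint arm with a two-finger parallel gripper is mounted at the origin on the work surface. World frame = base frame: x ahead of the robot, y to its left, z up, the work surface at z = 0. Lengths are in m, angles in rad, forces in N, time in s.
With the tool pointing down it reaches from about 0.35 to 0.925 m from the base axis. Payload 6.4 kg.
Tool frame: the origin (TCP) lies on the mounting face of the last link; the fingertips stand 173 mm ahead of it and the grasp point (between the pads) lies 155 mm ahead of it; z points along the fingers, y is the line along which they close (so a half turn about z gives the same grasp; the last joint's range is limited). The gripper opens to 85 mm and grips with 20 to 120 N. Pads are 22 mm wide; open, the fingers measure 114 mm over their backs; the gripper's body (76 mm by 85 mm) begins 54 mm behind the grasp point. The pads swing forward as they close: fully open they stand 13 mm farther back than shut.
Start: joints at [-1.298, 0.245, 1.558, -0, 1.339, -0.174], TCP at [0.281, -0.586, 0.405] pointing down, gripper open.
Joint ranges: [-3.13, 3.13], [-1.02, 2.26], [0.13, 2.54], [-0.95, 4.09], [0.21, 2.88], [-2.74, 2.74]. Speed limits (rad/s): [2.57, 2.57, 3.14, 3.14, 3.14, 3.14].

## Interface

Orientations are given as a unit quaternion [w, x, y, z].
In Python, from cell import robot gives the robot as it stands. Calls block until the motion is done:
- robot.reach(position, orientation): joint-space move of the TCP to a pose.
- robot.movel(position, ori=None, velocity=0.15, guard=None): straight line of the TCP; ori=None keeps the orientation; velocity is the mean speed in m/s. With guard (N) it stops when the force on the tool has changed by that much, and returns True; else False.
- robot.goto_joints(angles): joint-space move.
- robot.move_gripper(opening): finger opening in m; the grip force is fixed at half the most; returns when the fingers have stopped.
- robot.pause(seconds).
- robot.inverse_kinematics(position, orientation): joint angles nearest the present ones, or None.
- robot.capture(name): name is "scene" or "top" or "wrist"; returns the picture (384x512x3 uint8, blue, green, red); there is no depth.
- robot.camera_params(name): a dict with "camera_matrix" (3x3 intrinsics, pixels), "eye" and "rotation" of the camera in the world. Camera axes: x right, y down, z forward; pixel columns grow to the right and rows downward; lengths in m; the calibration is good to about 2 mm. A picture is of the moment at which its call begins: read the wrist's pose just before it. camera_params takes no time and is no camera call; for the wrist camera it gives the pose at the moment of the call.
A pose or a line that the arm cannot do raises robot.Unreachable and nothing moves.
- robot.close_job(): hands the job in; it is judged then, once.
Readings, each from a call of its own:
- robot.get_clock(): time.
- robot.get_joint_pos(): joint angles.
- robot.get_qvel(): joint speeds.
- robot.get_effort(): joint torques, N m.
- robot.get_tcp_pos(): TCP position.
- robot.get_ee_rot(): TCP orientation.
- robot.get_ft_force(): force on the tool from outside, world axes, zero at the start.
- robot.get_torque(): the same for the moment, N m.
- robot.get_opening(): finger opening in m.
- robot.get_gripper_force(): force on a finger pad.
Only numpy, scipy, OpenCV 4.12 (cv2) and the standard library are available. Lean on these libraries where they do the work, as an engineer would, in place of code of your own. Each camera call takes 0.05 s, during which the arm holds its last target. There are 200 camera calls.

## Task

Open the sample chamber on the lab bench. Push the sprung knob on its roof all the way down, keep it down while turning it clockwise (seen from above) to its stop, about 70 degrees, and let it pop back up there; that frees the door. Then swing the door open by its handle to at least 45 degrees and leave it standing open, without shifting the meter, the book or the level beside the chamber.

Things in the scene. Friction and masses are not known exactly. Their poses are not given: they have to be found in the camera images.
- chamber: Grey sheet-metal box with a black door, screwed to the bench: 200 (x) x 180 (y) x 170 high. Origin: centre of its underside on the bench; x points from the door to the back, y to the hinge side, z up. The door is on the -x face. The knob's axis stands on the roof at x=-45, y=+20. (mm)
- knob_grip (a point): Grip point on the vertical axis of the black bar knob on the roof, 44 above the roof when up (knob top 51). The grip bar is 14 thick, 46 long, 32 high, on a round skirt 48 across and 8 high whose upper face is 23 below this point. The bar runs along this point's y (white line towards -y), which is the chamber's y while locked. The point sinks and turns with the knob. (mm)
- plunger (a joint): How far the knob is pressed down, m: 0 up (spring, about 3 N), 0.009 fully down (about 9 N). A latch arm under the roof sits in a notch: the knob turns only when pressed more than about 7 mm, and cannot rise between its two notches.
- knob (a joint): Angle of the knob, rad: 0 locked, growing clockwise seen from above, 1.2 at its stop, where a second notch (from about 1.11) lets it pop up and the door is free. White marks on the roof show the white line's place at both ends.
- door_handle (a point): Point on the door's upright steel bar handle, 25 below the bar's upper end, 157 above the bench (13 below the roof), 35 in front of the door's face, 152 from the hinge line along the door. The bar is round, 14 thick, 107 long. x is the door's inward normal, y runs along the door to the hinge. Pinch it from above, fingers closing along y; moves with the door. (mm)
- door_hinge (a point): Point on the vertical hinge line, at the door's left edge (seen from the robot) in its outer face, 157 above the bench. (mm)
- door (a joint): Opening of the door, rad: 0 shut, growing as the handle swings out towards the robot and the hinge (clockwise seen from above), 1.7 at most. It stays where it is left. Locked until the knob is turned.
- meter: Loose hand meter, orange, 140 x 75 x 34 with a black dial of 8 on top, lying on the hinge side of the chamber; leave alone. Origin: centre of its underside. (mm)
- book: Loose dark red book lying flat, 156 x 114 x 35, on the handle side of the chamber; leave alone. Origin: centre of its underside. (mm)
- level: Loose round white bubble level, 56 mm across, 22 mm high, nearer the robot than the book; leave alone. Origin: centre of its underside.

How it is judged:
By the outcome, as a careful person would: the job done as asked, in the order asked, and still so for the second after the job is handed in, with the robot touching nothing.
It also fails if it takes over 58 s, if anything falls off the work surface, if the arm or the gripper's body presses on something with over 40 N, if the wrist force passes 120 N, or if a joint passes its speed limit or range.

## Working session

There is one attempt and no reset: what is moved stays moved. The work goes in short steps, each a Python script; the robot and the scene stay as the last script left them, time stands still between calls to the robot, and variables do not carry over. Pictures are saved under pics/ and viewed, at most 10 in all, crops included, and the job is handed in when it is done.

```bash
ls; mkdir -p pics; python3 - <<'E'
from cell import robot
import cv2,numpy as np
a=robot.capture("scene");b=robot.capture("top")
cv2.imwrite("pics/scene.png",a);cv2.imwrite("pics/top.png",b)
np.set_printoptions(precision=4,suppress=True)
for n in("scene","top","wrist"):print(n,robot.camera_params(n))
print(robot.get_tcp_pos(),robot.get_ee_rot(),robot.get_clock())
E
```

```text
pics
scene {'camera_matrix': array([[359.7276,   0.    , 258.989 ],
       [  0.    , 359.7276, 189.6166],
       [  0.    ,   0.    ,   1.    ]]), 'eye': array([ 0.5447, -0.443 ,  0.8015]), 'rotation': array([-0.2999,  0.9467, -0.1136,  0.0316])}
top {'camera_matrix': array([[432.5041,   0.    , 251.4558],
       [  0.    , 432.5041, 188.6405],
       [  0.    ,   0.    ,   1.    ]]), 'eye': array([0.4318, 0.0179, 1.3292]), 'rotation': array([-0.0556,  0.7139, -0.6952,  0.0633])}
wrist {'camera_matrix': array([[283.7297,   0.    , 246.7852],
       [  0.    , 283.7297, 191.2665],
       [  0.    ,   0.    ,   1.    ]]), 'eye': array([ 0.35  , -0.5528,  0.3722]), 'rotation': array([ 0.1266,  0.8367, -0.5266, -0.0811])}
[ 0.2808 -0.586   0.4037] [-0.0009  0.9751  0.2216 -0.    ] 0.1
```

View pics/scene.png

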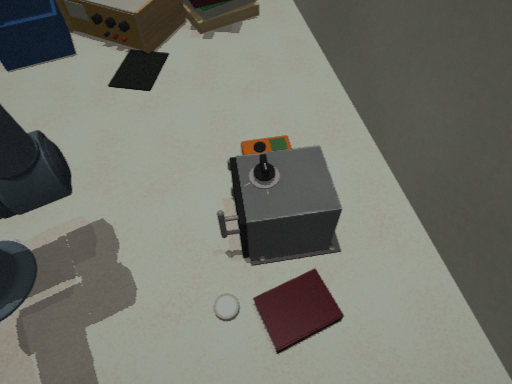

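View pics/top.png

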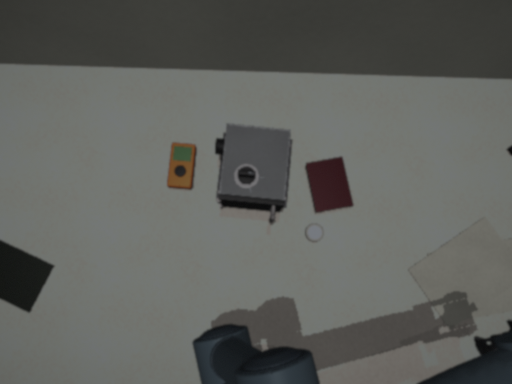

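The scene view shows the chamber roof at about (236–336, 148–219), with the knob at (264,170) and the handle at (222,222). In the top view the roof spans (219–292, 124–205), the knob is at (247,176) and the handle at (272,214). I'll enlarge both.

```bash
python3 - <<'E'
import cv2,numpy as np
a=cv2.imread("pics/scene.png")[130:270,210:350];b=cv2.imread("pics/top.png")[112:232,205:305]
a=cv2.resize(a,None,fx=3.2,fy=3.2,interpolation=cv2.INTER_CUBIC);b=cv2.resize(b,None,fx=3.5,fy=3.5,interpolation=cv2.INTER_CUBIC)
b=cv2.convertScaleAbs(b,alpha=1.6)
for im,s,x0,y0 in((a,3.2,210,130),(b,3.5,205,112)):
  for u in range(0,im.shape[1],int(s*20)):cv2.putText(im,str(int(x0+round(u/s))),(u,10),0,.35,(0,255,255));cv2.line(im,(u,12),(u,20),(0,255,255))
  for v in range(0,im.shape[0],int(s*20)):cv2.putText(im,str(int(y0+round(v/s))),(0,v+4),0,.35,(0,255,255))
o=np.zeros((450,800,3),np.uint8);o[:a.shape[0],:a.shape[1]]=a;o[:b.shape[0],450:450+b.shape[1]]=b
cv2.imwrite("pics/crop.png",o)
E
```

```text
(no output)
```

View pics/crop.png

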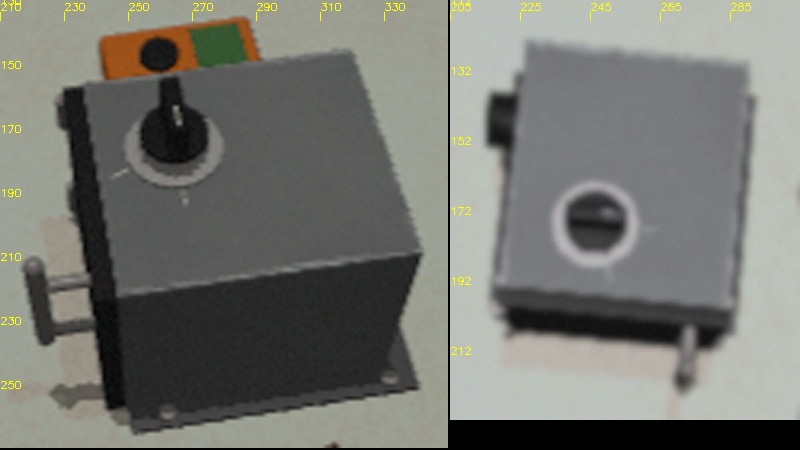

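The crops show the roof corners, the white dial ring centre (scene (264.4,175.6), top (246.7,175.7)) and the handle's top end (scene (220.6,212.5)). I'll fit the pose.

```bash
cat > h.py <<'E'
import numpy as np,cv2
from scipy.spatial.transform import Rotation as R
from scipy.optimize import least_squares
np.set_printoptions(precision=4,suppress=True)
def rot(q): return R.from_quat([q[1],q[2],q[3],q[0]]).as_matrix()
def proj(c,P):
    p=(np.atleast_2d(P)-c["eye"])@rot(c["rotation"]); u=p@np.array(c["camera_matrix"]).T
    return u[:,:2]/u[:,2:]
def ch(p,P):
    c,s=np.cos(p[2]),np.sin(p[2]);P=np.atleast_2d(np.array(P,float))
    return P@np.array([[c,-s,0],[s,c,0],[0,0,1]]).T+[p[0],p[1],0]
def down(yaw):  # tool down, tool y along world direction yaw (rad)
    M=np.array([[np.sin(yaw),np.cos(yaw),0],[-np.cos(yaw),np.sin(yaw),0],[0,0,-1.]])
    q=R.from_matrix(M).as_quat();return [q[3],q[0],q[1],q[2]]
E
python3 - <<'E'
from h import *
from cell import robot
S,T=robot.camera_params("scene"),robot.camera_params("top")
def pts(f): return [[f,.09,.17],[.1,.09,.17],[.1,-.09,.17],[f,-.09,.17],[-.045,.02,.17]]
os=np.array([[236.3,156.9],[319.7,145.6],[341.3,208.8],[247.5,222.5],[264.4,175.6]])
ot=np.array([[218.7,194.9],[226.7,124],[290.4,130],[286.4,200.6],[246.7,175.7]])
ps,pt=[1,2,4],[1,2,4]
def res(p):
    P=ch(p,pts(p[3]));return np.r_[(proj(S,P)-os).ravel(),(proj(T,P)-ot).ravel()]
r=least_squares(res,[.55,.0,0,-.1],loss='soft_l1');p=r.x
print(p);print(res(p).reshape(2,5,2))
for f in(0,.01,.02):
  P=ch(p,[-.135-f+0,-.09+.028,.182]);print(f,P,proj(S,P),proj(T,P))
print("door edges",proj(S,ch(p,[[-.1,.09,.17],[-.1,-.09,.17]])))
E
```

```text
[ 0.7054 -0.0016 -0.0704 -0.0986]
[[[-0.8078 -1.1079]
  [-0.2989 -0.9258]
  [ 0.8213 -0.0108]
  [-0.5784  0.5263]
  [-0.6847  0.9186]]

 [[ 0.4207 -1.4595]
  [ 0.1323 -0.5864]
  [ 0.7085 -0.3836]
  [-1.1786 -0.745 ]
  [ 0.048   0.9176]]]
0 [[ 0.5664 -0.0539  0.182 ]] [[226.9007 210.8394]] [[274.0532 211.6394]]
0.01 [[ 0.5564 -0.0532  0.182 ]] [[221.9809 211.5567]] [[273.727  215.3551]]
0.02 [[ 0.5464 -0.0525  0.182 ]] [[217.0492 212.2757]] [[273.3998 219.0817]]
door edges [[234.8965 155.871 ]
 [246.2438 223.1276]]
```

```bash
cat >> h.py <<'E'
CH=[0.7054,-0.0016,-0.0704]
E
python3 - <<'E'
from h import *
from cell import robot
K=ch(CH,[-.045,.02,.214])[0];y=CH[2]
for k in(0,np.pi):
  for d in(0,-.6,-1.25):
    print(k,d,robot.inverse_kinematics([K[0],K[1],.369],down(y+k+d)))
H=ch(CH,[-.148,-.062,.157])[0]
for k in(np.pi/2,-np.pi/2):
  for d in(0,-.6,-1.2):
    print(k,d,robot.inverse_kinematics([H[0]-.1*-d/1.2,H[1],.312],down(y+k+d)))
print(rot(robot.get_ee_rot()))
p=robot.get_tcp_pos();robot.movel([p[0],p[1],.5])
C=ch(CH,[-.10,0.0,.0])[0]
robot.reach([C[0]-.03,C[1],.50],down(y+np.pi/2))
print(robot.get_joint_pos(),robot.get_clock())
c=robot.camera_params("wrist");im=robot.capture("wrist")
import json;json.dump({k:np.array(v).tolist() for k,v in c.items()},open("w1.json","w"))
cv2.imwrite("pics/w1raw.png",im);cv2.imwrite("pics/w1.png",cv2.resize(im,(800,600),interpolation=cv2.INTER_CUBIC))
E
```

```text
Traceback (most recent call last):
  File "h.py", line 14, in down
    q=R.from_matrix(M).as_quat();return [q[3],q[0],q[1],q[2]]
      ~~~~~~~~~~~~~^^^
  File "scipy/spatial/transform/_rotation.pyx", line 1143, in scipy.spatial.transform._rotation.Rotation.from_matrix
ValueError: Non-positive determinant (left-handed or null coordinate frame) in rotation matrix 0: [[-0.0703  0.9975  0.    ]
 [-0.9975 -0.0703  0.    ]
 [ 0.      0.     -1.    ]].
```

```bash
sed -i 's/\[\[np.sin(yaw),np.cos(yaw),0\],\[-np.cos(yaw)/[[-np.sin(yaw),np.cos(yaw),0],[np.cos(yaw)/' h.py
python3 - <<'E'
from h import *
from cell import robot
K=ch(CH,[-.045,.02,.214])[0];y=CH[2]
for k in(0,np.pi):
  for d in(0,-.6,-1.25):
    print(k,d,robot.inverse_kinematics([K[0],K[1],.369],down(y+k+d)))
H=ch(CH,[-.148,-.062,.157])[0]
for k in(np.pi/2,-np.pi/2):
  for d in(0,-.6,-1.2):
    print(k,d,robot.inverse_kinematics([H[0]-.1*-d/1.2,H[1],.312],down(y+k+d)))
print(rot(robot.get_ee_rot()))
p=robot.get_tcp_pos();robot.movel([p[0],p[1],.5])
C=ch(CH,[-.10,0.0,.0])[0]
robot.reach([C[0]-.03,C[1],.50],down(y+np.pi/2))
print(robot.get_joint_pos(),robot.get_clock())
c=robot.camera_params("wrist");im=robot.capture("wrist")
import json;json.dump({k:np.array(v).tolist() for k,v in c.items()},open("w1.json","w"))
cv2.imwrite("pics/w1raw.png",im);cv2.imwrite("pics/w1.png",cv2.resize(im,(800,600),interpolation=cv2.INTER_CUBIC))
E
```

```text
0 0 [-0.1384  0.3041  1.5532 -0.      1.2843 -0.068 ]
0 -0.6 [-0.1384  0.3041  1.5532 -0.      1.2843  0.532 ]
0 -1.25 [-0.1384  0.3041  1.5532 -0.      1.2843  1.182 ]
3.141592653589793 0 None
3.141592653589793 -0.6 [-0.1384  0.3041  1.5532 -0.      1.2843 -2.6096]
3.141592653589793 -1.25 [-0.1384  0.3041  1.5532 -0.      1.2843 -1.9596]
1.5707963267948966 0 [-0.2995  0.1308  1.8692 -0.      1.1416 -1.7999]
1.5707963267948966 -0.6 [-0.3293  0.0144  1.9929 -0.      1.1343 -1.2297]
1.5707963267948966 -1.2 [-0.3657 -0.1114  2.1134 -0.      1.1396 -0.6661]
-1.5707963267948966 0 [-0.2995  0.1308  1.8692 -0.      1.1416  1.3417]
-1.5707963267948966 -0.6 [-0.3293  0.0144  1.9929 -0.      1.1343  1.9119]
-1.5707963267948966 -1.2 [-0.3657 -0.1114  2.1134 -0.      1.1396  2.4755]
[[ 0.9018  0.4321 -0.0005]
 [ 0.4321 -0.9018  0.0017]
 [ 0.0003 -0.0017 -1.    ]]
[-0.1885  0.0075  1.6452 -0.0002  1.4889 -1.6877] 3.2333
```

View pics/w1.png

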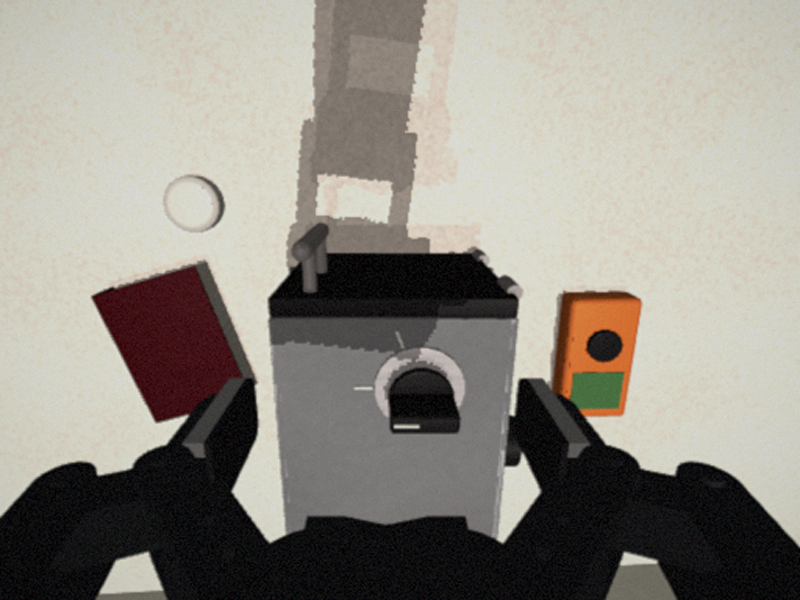

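The wrist view shows the ring centre at (419,388), the roof/door seam ends at (270,318) and (519,317), the door's front top edge at y≈296 and the handle's top end at (304,249). The white line points to −y, so the knob is locked. I'll refine the pose with these points.

```bash
python3 - <<'E'
from h import *
from cell import robot
import json
S,T=robot.camera_params("scene"),robot.camera_params("top");W=json.load(open("w1.json"))
os=np.array([[236.3,156.9],[319.7,145.6],[341.3,208.8],[247.5,222.5],[264.4,175.6],[220.6,212.5]])
ot=np.array([[218.7,194.9],[226.7,124],[290.4,130],[286.4,200.6],[246.7,175.7]])
ow=np.array([[519,317],[270,318],[419,388],[519,295.5],[270,298],[304,249]])*.64
def res(p,split=0):
    f,g,hx,hy=p[3:]
    A=ch(p,[[f,.09,.17],[.1,.09,.17],[.1,-.09,.17],[f,-.09,.17],[-.045,.02,.17]])
    h=ch(p,[hx,hy,.182])
    B=ch(p,[[f,.09,.17],[f,-.09,.17],[-.045,.02,.17],[g,.09,.168],[g,-.09,.168],[hx,hy,.182]])
    r=[proj(S,np.r_[A,h])-os,proj(T,A)-ot,(proj(W,B)-ow)]
    return r if split else np.concatenate([x.ravel() for x in r])
r=least_squares(res,[.7054,-.0016,-.07,-.1,-.11,-.145,-.06],loss='soft_l1');p=r.x
print(p)
for x in res(p,1):print(x)
print("knob",ch(p,[-.045,.02,.214]),"handle",ch(p,[p[5],p[6],.157]))
# wrist only
g=least_squares(lambda q:res(q,1)[2].ravel(),p);print("wrist only",g.x,ch(g.x,[-.045,.02,.214]))
E
```

```text
[ 0.7068  0.0007 -0.0728 -0.0995 -0.1142 -0.1509 -0.0588]
[[-0.7115 -1.9774]
 [ 0.0596 -1.6537]
 [ 0.9848 -0.9213]
 [-0.7066 -0.5733]
 [-0.3141 -0.025 ]
 [-1.2782 -3.0273]]
[[-0.4983 -1.7518]
 [-0.5559 -1.1467]
 [-0.006  -0.795 ]
 [-2.1173 -0.879 ]
 [-0.7932  0.3828]]
[[-0.4416  0.389 ]
 [-2.2728 -0.4332]
 [-0.2566 -1.3963]
 [ 0.2463  1.0181]
 [-2.857  -0.7733]
 [-0.4912  0.3801]]
knob [[0.6633 0.0239 0.214 ]] handle [[ 0.552 -0.047  0.157]]
wrist only [ 0.7089  0.0024 -0.0664 -0.1014 -0.1162 -0.1536 -0.0592] [[0.6653 0.0253 0.214 ]]
```

```bash
sed -i 's/^CH=.*/CH=[0.7068,0.0007,-0.0715]/' h.py
python3 - <<'E'
from h import *
from cell import robot
import json
K=ch(CH,[-.045,.02,.214])[0];y=CH[2]
robot.reach([K[0],K[1],.43],down(y))
c=robot.camera_params("wrist");im=robot.capture("wrist")
json.dump({k:np.array(v).tolist() for k,v in c.items()},open("w2.json","w"))
print(K,robot.get_tcp_pos(),robot.get_clock(),proj(c,[K,K+[0,0,.007],K-[0,0,.044]])*800/512, proj(c,ch(CH,[[-.038,.02,.221],[-.052,.02,.221],[-.045,.043,.221],[-.045,-.003,.221]]))/.64)
cv2.imwrite("pics/w2.png",cv2.resize(im,(800,600),interpolation=cv2.INTER_CUBIC))
E
```

```text
[0.6633 0.0239 0.214 ] [0.6633 0.0237 0.4304] 4.775 [[384.2245 338.6818]
 [384.1829 344.8607]
 [384.4329 307.6879]] [[400.3131 344.8655]
 [368.0522 344.8559]
 [384.1575 294.0875]
 [384.2066 392.1488]]
```

View pics/w2.png

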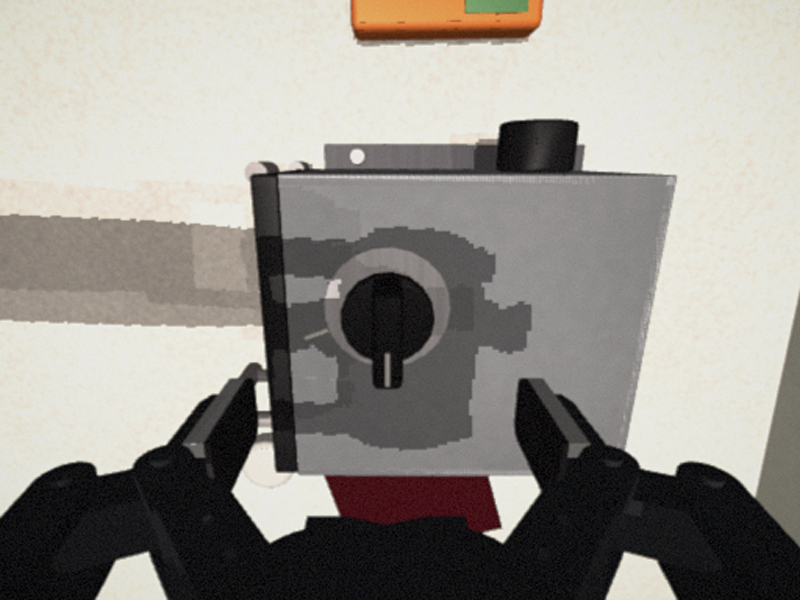

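The bar shows at x≈388 against 384 predicted, and its −y end at 388 against 392. That puts the knob about 1.7 mm further +x and 1 mm further +y, which agrees with the wrist-only fit. Now I'll descend and grip.

```bash
sed -i 's/^CH=.*/CH=[0.7085,0.0017,-0.0715]/' h.py
python3 - <<'E'
from h import *
from cell import robot
K=ch(CH,[-.045,.02,.214])[0];y=CH[2]
robot.movel([K[0],K[1],.43]); print(robot.get_ft_force())
print(robot.movel([K[0],K[1],.371],velocity=.08,guard=8),robot.get_ft_force(),robot.get_tcp_pos())
robot.move_gripper(0.0)
print(robot.get_opening(),robot.get_gripper_force(),robot.get_ft_force(),robot.get_torque(),robot.get_tcp_pos(),robot.get_clock())
E
```

```text
[-0.1232  0.2776 -0.1439]
False [ 0.4391 -0.1393 -0.3687] [0.6653 0.0248 0.3717]
0.012710229784399322 61.06111228466034 [-4.9195  0.3027  3.2724] [ 0.0223  0.8571 -0.0214] [0.6648 0.0249 0.3712] 6.5667
```

```bash
python3 - <<'E'
from h import *
from cell import robot
K=ch(CH,[-.045,.02,.214])[0]
p=robot.get_tcp_pos();z0=p[2]
print(robot.movel([K[0]-.0005,K[1],z0-.0125],velocity=.02,guard=22),robot.get_ft_force(),robot.get_tcp_pos()[2]-z0,robot.get_opening(),robot.get_clock())
E
```

```text
False [-10.6648   0.7716  15.8939] -0.008945994383587674 0.012646739172013439 7.3333
```

```bash
python3 - <<'E'
from h import *
from cell import robot
K=ch(CH,[-.045,.02,.214])[0];y=CH[2]
z=.3712-.0128
for a in np.r_[np.arange(.2,1.21,.2),1.23]:
    robot.movel([K[0]-.0007,K[1],z],down(y-a),velocity=.05)
    M=rot(robot.get_ee_rot());print(round(a,2),y-np.arctan2(M[1,1],M[0,1]),robot.get_ft_force(),robot.get_torque()[2],robot.get_tcp_pos(),robot.get_clock())
    if abs(robot.get_torque()[2])>1.5: break
E
```

```text
0.2 0.19990492330759507 [-10.0609   0.557   14.9374] -0.05120794456200604 [0.6646 0.0249 0.3623] 7.6833
0.4 0.3999629937766288 [-8.1938  0.64   14.9961] -0.07162728545834893 [0.6647 0.0248 0.3623] 8.0333
0.6 0.6000049191211103 [-7.4208 -0.3256 14.3741] -0.09079794718631942 [0.6648 0.0247 0.3623] 8.3833
0.8 0.8000602991169321 [-7.2758 -0.4807 13.1222] -0.0466619840409627 [0.6649 0.0246 0.3623] 8.7333
1.0 1.0001168530421598 [-6.2849 -1.0164 13.7556] -0.0648833025942336 [0.6649 0.0244 0.3623] 9.0833
1.2 1.2001141873197376 [-6.9143 -2.1695 13.2295] -0.031167874865611966 [0.665  0.0242 0.3623] 9.4333
1.23 1.2285046329309546 [-6.7581 -2.2677 13.4693] 0.4958372978530674 [0.665  0.0243 0.3623] 9.6833
```

```bash
python3 - <<'E'
from h import *
from cell import robot
p=robot.get_tcp_pos();y=CH[2]
robot.movel([p[0],p[1],.3705],down(y-1.21),velocity=.03)
print(robot.get_ft_force(),robot.get_torque()[2],robot.get_tcp_pos())
robot.move_gripper(.06)
print(robot.get_ft_force())
robot.movel([p[0],p[1],.45])
H=ch(CH,[-.1515,-.0605,.157])[0]
robot.movel([H[0]-.03,H[1]+.02,.44],down(y+np.pi/2),velocity=.2) if 0 else robot.reach([H[0],H[1],.42],down(y-np.pi/2))
robot.move_gripper(.085)
import json
c=robot.camera_params("wrist");im=robot.capture("wrist");print(robot.get_tcp_pos(),robot.get_joint_pos(),robot.get_clock())
print(H,proj(c,[H+[0,0,.025],H+[0,0,-.082]])/.64)
cv2.imwrite("pics/w3.png",cv2.resize(im,(800,600),interpolation=cv2.INTER_CUBIC))
cv2.imwrite("pics/s3.png",cv2.resize(robot.capture("scene")[130:270,210:350],None,fx=4,fy=4,interpolation=cv2.INTER_CUBIC))
E
```

```text
[ 0.3345 -3.4807  2.6836] 0.11789400053964409 [0.6652 0.024  0.3707]
[-0.2533  0.5498  0.6253]
[ 0.5534 -0.0476  0.42  ] [-0.2898  0.0109  1.7867  0.      1.3438  1.3517] 12.4667
[ 0.5531 -0.0478  0.157 ] [[387.2268 323.2038]
 [386.8258 271.6697]]
```

View pics/w3.png

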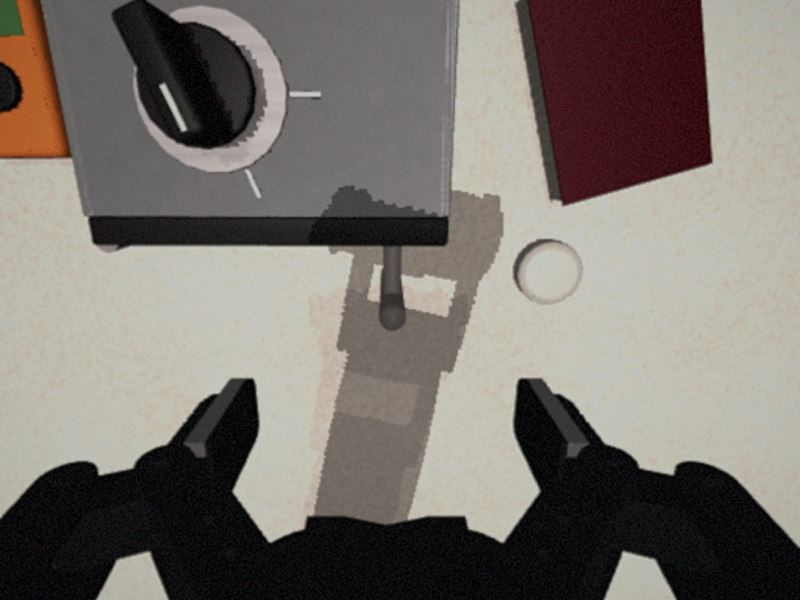

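View pics/s3.png

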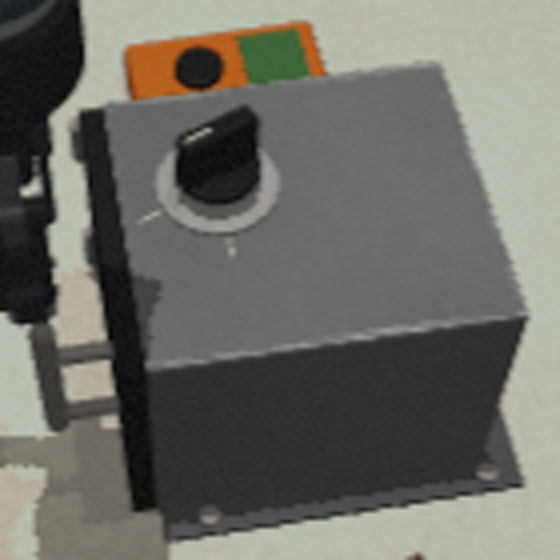

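The knob sits at the second mark and is up. The handle top is at (392,317) against (387,323) predicted, so I'll correct by about −2.5 mm in y and +2 mm in x, then pinch.

```bash
python3 - <<'E'
from h import *
from cell import robot
y=CH[2];H=np.array([.5552,-.0502,.157])
robot.movel([H[0],H[1],.42])
print(robot.movel([H[0],H[1],.312],velocity=.1,guard=8),robot.get_tcp_pos())
robot.move_gripper(0.0)
print(robot.get_opening(),robot.get_gripper_force(),robot.get_ft_force(),robot.get_tcp_pos(),robot.get_clock())
hinge=H+R.from_rotvec([0,0,y]).apply([.035,.152,0]);print(hinge)
for th in np.arange(.1,1.16,.1):
    P=hinge+R.from_rotvec([0,0,y-th]).apply([-.035,-.152,0])
    robot.movel([P[0],P[1],.312],down(y-np.pi/2-th),velocity=.06)
    f=robot.get_ft_force();print(round(th,2),f,robot.get_tcp_pos()-P,robot.get_torque()[2],robot.get_opening(),robot.get_clock())
    if np.linalg.norm(f)>35:break
E
```

```text
False [ 0.5555 -0.0503  0.3129]
0.012462886087190863 58.34408104419708 [-1.1068 -4.3558  1.204 ] [ 0.5552 -0.0506  0.3122] 14.6583
[0.601  0.0989 0.157 ]
0.1 [-2.2582 -4.4554  1.0236] [-0.0003 -0.0004  0.1552] -0.02505977893759467 0.012702893502412275 15.0667
0.2 [-3.2518 -5.4887  2.1272] [-0.0003 -0.0004  0.1552] 0.0072840137534092575 0.012683259075578768 15.475
0.3 [-4.1168 -6.0585  3.1157] [-0.0004 -0.0004  0.1552] -0.06776153802950179 0.012469420911612454 15.8833
0.4 [-5.5602 -6.3177  3.7411] [-0.0005 -0.0003  0.1552] -0.016956408855217306 0.012725384786154913 16.2917
0.5 [-6.7198 -5.6949  4.4487] [-0.0005 -0.0003  0.1552] -0.06174704842545459 0.012393196657827253 16.7
0.6 [-6.8374 -5.7647  5.5834] [-0.0006 -0.0002  0.1552] -0.04560691839813691 0.01228076774187457 17.1083
0.7 [-7.303  -4.8176  5.568 ] [-0.0007 -0.0001  0.1552] -0.044399449260062215 0.012318622445688718 17.5167
0.8 [-8.6184 -4.5623  7.1326] [-0.0007  0.      0.1552] -0.06887856766769668 0.012561671451363781 17.925
0.9 [-8.4023 -4.048   8.0798] [-0.0007  0.0002  0.1552] -0.0848995750927167 0.012362362278677676 18.3333
1.0 [-9.0666 -2.1103  7.6816] [-0.0008  0.0003  0.1552] -0.09799199394544629 0.012664004725104445 18.7417
1.1 [-8.8389 -1.9776  7.3553] [-0.0007  0.0004  0.1552] -0.12807854078278877 0.012308867790229053 19.15
```

```bash
python3 - <<'E'
from h import *
from cell import robot
robot.move_gripper(.06)
p=robot.get_tcp_pos();print(robot.get_ft_force())
robot.movel([p[0],p[1],.46],velocity=.12)
robot.reach([.40,-.30,.48],down(-1.6))
robot.pause(.3)
print(robot.get_ft_force(),robot.get_clock())
a=robot.capture("scene")[110:360,150:350];b=robot.capture("top")[100:260,140:380]
a=cv2.resize(a,(400,500));b=cv2.resize(b,(400,267))
o=np.zeros((500,800,3),np.uint8);o[:,:400]=a;o[:267,400:]=b;cv2.imwrite("pics/end.png",o)
E
```

```text
[-0.6024 -1.5352  0.2637]
[-0.2687  0.2071 -0.079 ] 23.025
```

View pics/end.png

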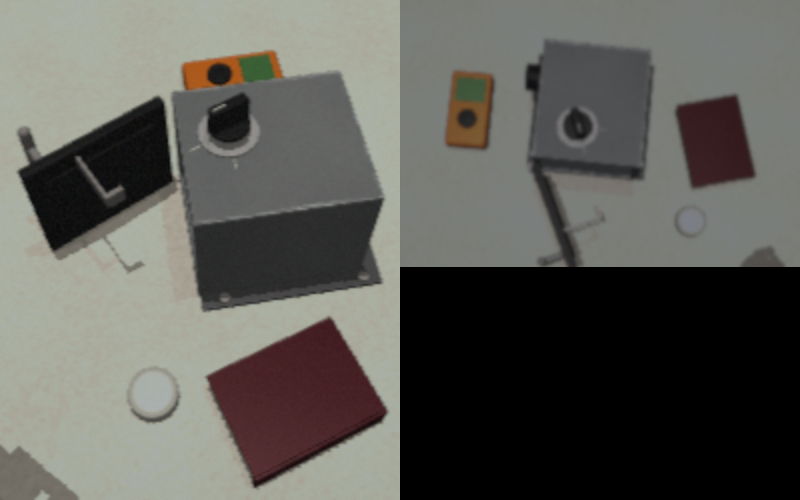

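The door stands open at about 63°. The knob is up at its second mark, the meter, book and level are where they were, and the arm is clear.

```bash
python3 -c "
from cell import robot
print(robot.close_job())"
```

```text
the job is handed in; nothing more can be done
None
```

The job is handed in: the knob was pressed, turned to its stop and popped back up there, the door stands open at about 63°, and the meter, book and level look unmoved in the final pictures (about 23 s used).

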